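Refit the control knob on its D-shaft and hold it pressed

TASK

The control knob has come off the bag sealer's control box and stands on the table. Pick it up, turn it so that the flat in its bore meets the flat of the bare D-shaft (knob pointer lined up over the index tab of the shaft's shoulder), push it fully home on the shaft, then press it down as far as the sprung shaft goes. Finish still holding the knob with the fingers and pressing it all the way down, and leave the other things on the table where they are.

Things in the scene. Friction and masses are not known exactly. Their poses are not given: they have to be found in the camera images.
- control_box: fixed grey control box, 110 (its x) x 220 (its y) x 60 mm high, face plate on top; origin at the centre of its underside. At its local y = +55 mm it wears a fitted knob like the loose one (top 103 mm above the table); at local y = -50 mm stands the bare D-shaft.
- shaft_seat (a point): centre of the top face of the shaft's shoulder, 70 mm above the table when not pressed; z up, x points to the flat of the D-shaft. The shoulder is a steel disc of 40 mm diameter, 3 mm thick, with an index tab 5 mm wide that reaches to 33 mm from the axis along +x. The knob is home when its underside lies on the shoulder; pressing then moves shoulder, shaft and knob down together.
- shaft_top (a point): top end of the D-shaft, on its axis, 18 mm above shaft_seat, same axes. Shaft diameter 14 mm, flat 2 mm from the axis on the +x side; its top 4 mm taper to a smaller D as a lead-in, 2.3 mm in from the barrel and 1.8 mm in from the flat at the very top.
- plunger (a joint): how far the sprung shaft is pressed down, m: 0 up, 0.006 at the bottom stop. Spring force 3 N at 0, 9 N at 0.006; it comes back up when released.
- dial (a joint): turn of the shaft in the box, rad, 0 when the flat (x of shaft_seat) points along the box's x, positive counter-clockwise from above; very stiff (2 N m), stays as it is.
- knob: the loose black knob, 42 to 84 g, standing upright on the table, bore down; origin at the centre of its underside, z up, x to the pointer side. Round skirt 48 mm in diameter, 10 mm high; above it a grip bar 20 mm thick (across y), 56 mm long (along x), from z = 10 to 41 mm, its side faces parallel and plain, with a white line on top at the pointer end.
- knob_top (a point): centre of the grip bar's top, 41 mm above the knob's underside. From below the knob has a D-shaped bore on its axis, 20 mm deep: diameter 15.6 mm, flat 2.7 mm from the axis on the +x side. It slips over the shaft freely within about 7 degrees of the right angle, binds beyond that and is blocked when far off.
- knob_pointer (a point): tip of the pointer nose, 6 mm wide, on the loose knob's skirt: 30 mm from the knob's axis along its +x, 3 mm above its underside
- bear_stopper: bystander: tan bear-shaped stopper, 38 x 48 x 59 mm, origin at the centre of its underside
- kraft_carton: bystander: small kraft box, 34 x 46 x 56 mm, origin at the centre of its underside
- lid_near: bystander: cream moulded lid, 112 mm diameter, 12 mm high, loose, near the front edge on the right, origin at the centre of its underside
- tape_roll: bystander: kraft tape roll, 107 mm diameter, 25 mm high, origin at the centre of its underside
- moulded_pot: bystander: cream moulded pot, 156 x 153 x 121 mm, origin at the centre of its underside
- pink_marker: bystander: felt marker lying down, 128 x 13 x 15 mm, long along its x, origin at the centre of its underside
Not all that is in view belongs to the job. Of the things shaped like the knob, the black one is meant.

How it is judged:
By the outcome, as a careful person would: the job done as asked, in the order asked, and still so for the second after the job is handed in, while the arm keeps its last pose, push and grip.
It also fails if it takes over 38 s, if anything falls off the work surface, if the arm or the gripper's body presses on something with over 40 N, if the wrist force passes 120 N, or if a joint passes its speed limit or range.

ROBOT

A 6-joint arm with a two-finger parallel gripper is mounted at the origin on a cart in front of the work surface, level with it; the furniture and walls round the work are solid. World frame = base frame: x ahead of the robot, y to its left, z up, the work surface at z = 0. Lengths are in m, angles in degrees, forces in N, time in s.
With the tool pointing down it reaches from about 0.3 to 0.75 m from the base axis. Payload 8.5 kg.
Tool frame: the origin (TCP) lies midway between the tips of the shut fingers; the grasp point (between the pads) lies env.tcp_to_grasp behind it (env.tcp_to_grasp is the distance from the TCP to the grasp point, in m); z points along the fingers, y is the direction in which the jaws open and shut (so a half turn about z gives the same grasp; the last joint's range is limited). The gripper opens to 85 mm and grips with 20 to 120 N. Pads are 22 mm wide; open, the fingers measure 114 mm over their backs; the gripper's body (76 mm by 85 mm) begins 54 mm behind the grasp point. The pads swing forward as they close: fully open they stand 13 mm farther back than shut.
Start: joints at [-86.075, 21.807, 74.336, -0, 83.858, -12.336], TCP at [0.154, -0.528, 0.231] pointing down, gripper open.
Joint ranges: [-178.18, 178.18], [-50.72, 133.34], [12.68, 142.11], [-81.47, 261.47], [9.98, 163.14], [-165.26, 165.26]. Speed limits (degrees/s): [136.94, 136.94, 180, 180, 180, 180].

INTERFACE

Orientations are given as a 3x3 rotation matrix whose columns are the frame's x, y, z axes.
In Python, from rig import readout, imaging, job, env gives the robot as it stands.
- The arm moves only by the tool move_arm, never from a script. Its argument "motion" is a list of rows, each a list of 3 entries, a list of its own where there are three numbers: the shift along the tool's x, y, z normalised to -1 to 1, where 1 is 0.02 m, then the turn, a rotation vector about the tool's x, y, z normalised to -1 to 1, where 1 is 120 degrees, then the gripper command: -1 is shut, 1 is fully open, values between are in proportion. In form: [[[tx, ty, tz], [rx, ry, rz], claw], ...]. A call has 1 to 12 rows; each row shifts and turns the pose as measured when the row begins, along the tool's axes as they then stand; what a row does not reach is not made up. A row lasts 1/12 s, in which the tool goes at most 41.7 mm and 7.16 degrees, less where a joint would pass 70% of its speed; a pose out of reach is approached as far as the arm can. A call with a number of a shift or a turn outside -1 to 1 is refused whole. A call with a gripper value outside its range is refused whole. The fingers move at their own pace and stop on an object; "squeeze" is the grip in N (left out, the last holds). Time passes only in rows, so rows that do not move let the fingers close. It gives the time, the measured TCP pose, the force and the opening at its end, in the units of the state.
- readout.observe(): the state, without advancing time (a new reading comes with each control period).
- imaging.get_image(name): name is "scene" or "top" or "wrist"; returns a dict with "img" (480x640x3 uint8, blue, green, red), "fov_y" (degrees; the focal length in pixels is half the picture's height over the tangent of half this angle, whatever the lens; pixels are square), "cx", "cy" (the principal point, pixels), "k1" (the pictures are not rectified: a ray, as slopes to the right and down, at radius r is drawn at 1 + k1 r^2 times it, then the intrinsics apply), "eye" and "orientation" of the camera in the world. Camera axes: x right, y up, looking along -z (the intrinsics and any distortion apply to the point x, -y, -z); pixel columns grow to the right and rows downward; lengths in m; the calibration is good to about 2 mm. A picture is of the moment at which its call begins. There is no depth.
- job.close_job(): hands the job in, once; it reports no verdict.
The state is a dict: "time_s": time; "q": joint angles; "qvel": joint speeds; "joint_efforts": joint torques, N m; "position": TCP position; "tool_rot": TCP orientation; "ft_force": force on the tool from outside, world axes, zero at the start; "wrist_torque": the same for the moment, N m; "grip_width": finger opening in m.
Only numpy, scipy, OpenCV 4.12 (cv2) and the standard library are available. Lean on these libraries where they do the work, as an engineer would, in place of code of your own. Each camera call takes 0.05 s, during which the arm holds its last target.

## Working session

There is one attempt and no reset: what is moved stays moved. The work goes in short steps, Python scripts to look and compute and a tool call to move; the robot and the scene stay as the last step left them, time stands still between calls to the robot, and variables do not carry over. Pictures are saved under pics/ and viewed, and the job is handed in when it is done.

Besides the shell and the picture viewer there is one more tool, called after "Emit:" by a JSON object that holds its "op" and its "data", one argument or row to a line. move_arm: Moves the arm, as the interface text tells. Its arguments: {"type":"object","properties":{"motion":{"type":"array","items":{"type":"array"}},"squeeze":{"type":"number"}},"required":["motion"]}

```bash
mkdir -p pics; ls; python3 - <<'E'
from rig import readout, imaging, job, env
import cv2
print(env.tcp_to_grasp, readout.observe())
for n in ["scene","top","wrist"]:
    d=imaging.get_image(n); cv2.imwrite(f"pics/{n}0.png",d["img"]); print(n,{k:v for k,v in d.items() if k!="img"})
E
```

```text
pics
0.0187 {'time_s': 0.0, 'q': array([-8.60751144e+01,  2.18422433e+01,  7.43857167e+01, -3.60795898e-04,
        8.38567772e+01, -1.23380421e+01]), 'qvel': array([ 0.03887709, -0.01817101,  0.02128694, -0.01493954, -0.00882431,
        0.10743951]), 'joint_efforts': array([-2.01881194e-03, -4.48461699e+01, -2.31280822e+01, -3.02272438e-04,
        4.76748421e-03,  1.87606662e-05]), 'position': array([ 0.15398   , -0.52770212,  0.23069436]), 'tool_rot': array([[ 9.59986519e-01,  2.80046197e-01, -1.07477885e-04],
       [ 2.80046047e-01, -9.59985435e-01,  1.47504663e-03],
       [ 3.09903994e-04, -1.44612363e-03, -9.99998906e-01]]), 'ft_force': array([-0.3751326 ,  0.32863025,  0.16371749]), 'wrist_torque': array([-0.02949144, -0.00501196, -0.01976615]), 'grip_width': 0.08548646619800129}
scene {'fov_y': 49.97795157345592, 'cx': 318.77577031696075, 'cy': 228.39609987403358, 'k1': -0.08576983394406726, 'eye': array([-0.1541763 , -1.00055616,  0.782945  ]), 'orientation': array([[ 0.83022486,  0.2665734 , -0.48955623],
       [-0.55725165,  0.41903278, -0.71685572],
       [ 0.01404543,  0.86795746,  0.4964399 ]])}
top {'fov_y': 52.68052046312936, 'cx': 319.14561286020376, 'cy': 236.9603007450972, 'k1': 0.009844844008015545, 'eye': array([0.2980324 , 0.00311247, 1.18737144]), 'orientation': array([[-4.45634942e-03,  9.78573447e-01, -2.05849824e-01],
       [-9.99989963e-01, -4.45619885e-03,  4.64352255e-04],
       [-4.62904961e-04,  2.05849827e-01,  9.78583484e-01]])}
wrist {'fov_y': 70.31185401163452, 'cx': 316.23888208652187, 'cy': 238.58563264762537, 'k1': 0.017809990627863724, 'eye': array([ 0.23005087, -0.50593829,  0.37451991]), 'orientation': array([[ 0.2805241 ,  0.91325516,  0.29541707],
       [-0.95984521,  0.26749779,  0.08451095],
       [-0.00184335, -0.30726202,  0.95162317]])}
```

View pics/scene0.png

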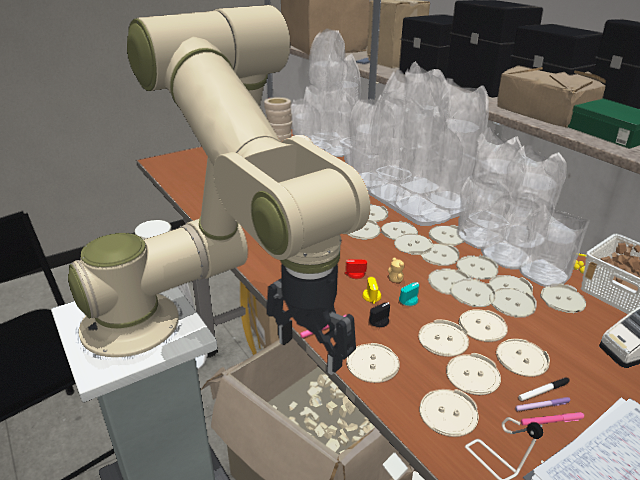

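View pics/top0.png

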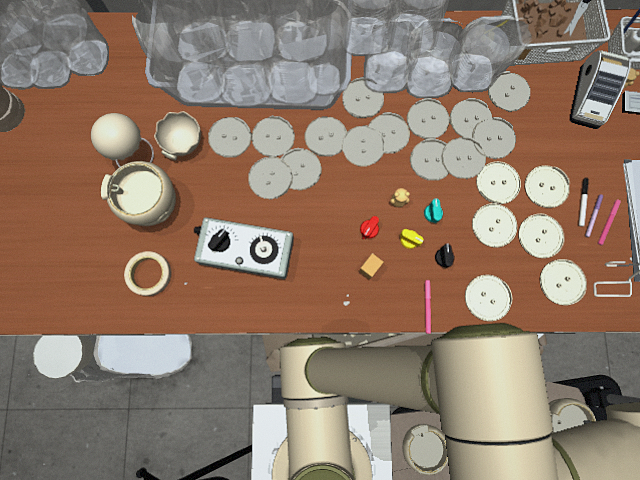

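View pics/wrist0.png

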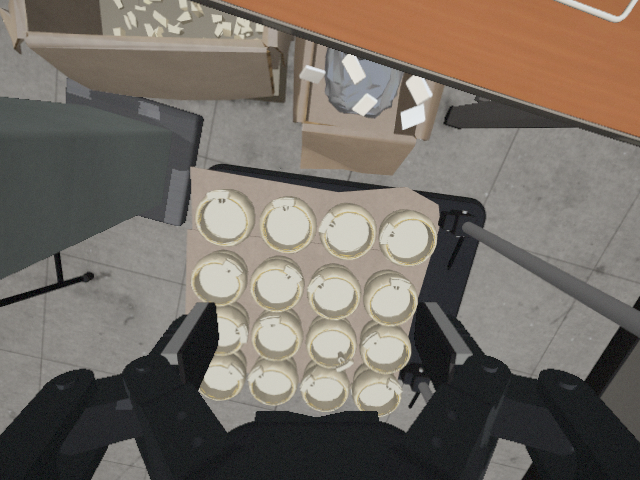

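The top view shows the black knob at about (445,256), the control box at (243,247), the bare shaft at about (263,249) and the fitted knob at (220,240). I'll zoom in on these.

```bash
cat > h.py <<'E'
from rig import readout, imaging, job, env
import cv2, numpy as np
def K(d):
    f=240/np.tan(np.radians(d["fov_y"]/2)); return np.array([[f,0,d["cx"]],[0,f,d["cy"]],[0,0,1.]])
# k1 polynomial matches opencv's distortion
def proj(d,P):
    P=np.atleast_2d(P); R=d["orientation"]; c=(P-d["eye"])@R*np.array([1,-1,-1])
    return cv2.projectPoints(c.reshape(-1,1,3),np.zeros(3),np.zeros(3),K(d),np.array([d["k1"],0,0,0]))[0][:,0]
def unproj(d,uv,z):
    uv=np.atleast_2d(np.array(uv,float)); n=cv2.undistortPointsIter(uv.reshape(-1,1,2),K(d),np.array([d["k1"],0,0,0]),None,None,(3,50,1e-10))[:,0]
    r=np.c_[n[:,0],-n[:,1],-np.ones(len(n))]@d["orientation"].T
    t=(z-d["eye"][2])/r[:,2]; return d["eye"]+r*t[:,None]
def crop(d,x0,y0,w,h,s,name,grid=10):
    im=cv2.resize(d["img"][y0:y0+h,x0:x0+w],None,fx=s,fy=s,interpolation=cv2.INTER_CUBIC)
    cv2.imwrite("pics/"+name,im)
E
python3 - <<'E'
from h import *
d=imaging.get_image("top")
crop(d,190,205,110,80,7,"c1.png"); crop(d,400,190,80,100,6,"c2.png")
E
```

```text
(no output)
```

View pics/c1.png

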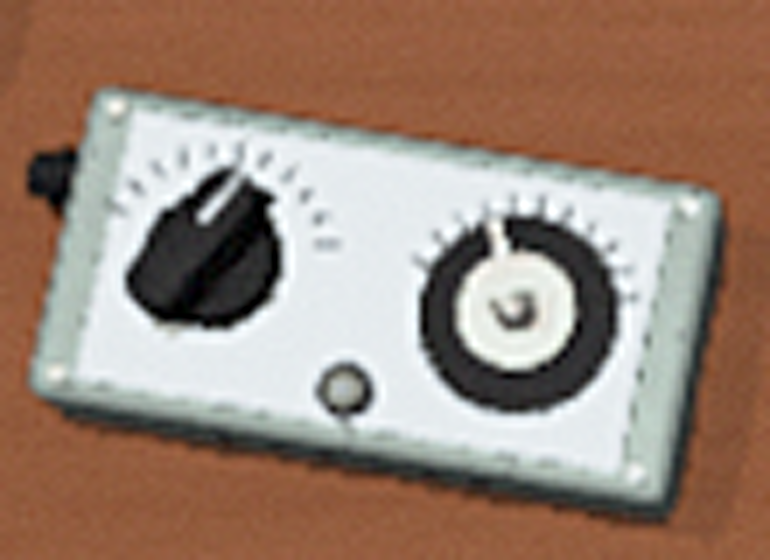

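View pics/c2.png

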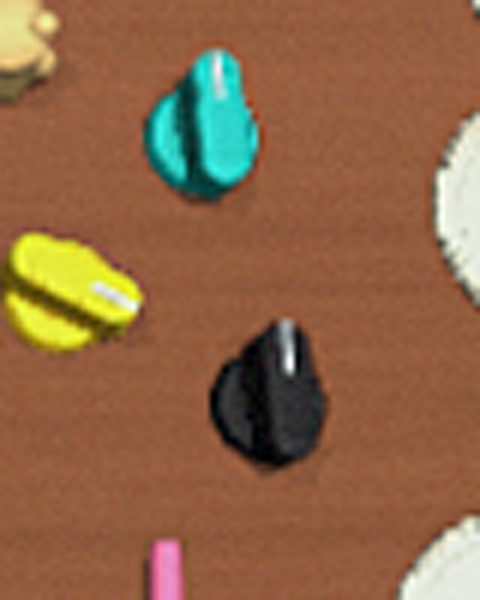

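```bash
python3 - <<'E'
from h import *
d=imaging.get_image("top")
u=lambda p,s,o,z: unproj(d,(np.array(p)+.5)/s-.5+np.array(o),z)
c=u([[100,92],[722,190],[668,505],[35,390]],7,(190,205),.06); print(c,c.mean(0))
print(np.linalg.norm(np.diff(c,axis=0),axis=1))
s=u([[515,313],[497,232]],7,(190,205),.070); print(s)
print(np.degrees(np.arctan2(*(s[1]-s[0])[[1,0]])), np.degrees(np.arctan2(*(c[0]-c[3])[[1,0]])),np.degrees(np.arctan2(*(c[0]-c[1])[[1,0]]))-90)
k=u([[287,322],[283,372],[293,450]],6,(400,190),.041);print(k); print(np.degrees(np.arctan2(*(k[0]-k[1])[[1,0]])))
print(u([[267,405]],6,(400,190),0.005))
E
```

```text
[[0.58355054 0.2785387  0.06      ]
 [0.54823661 0.06547962 0.06      ]
 [0.44064272 0.08276737 0.06      ]
 [0.48046489 0.29576056 0.06      ]] [0.51322369 0.18063656 0.06      ]
[0.21596585 0.1089739  0.21668388]
[[0.50416689 0.13391516 0.07      ]
 [0.53189086 0.14050431 0.07      ]]
13.369423271998246 -9.484448307932661 -9.411054659488471
[[ 0.52229299 -0.30625079  0.041     ]
 [ 0.50192791 -0.30345143  0.041     ]
 [ 0.47042226 -0.30556951  0.041     ]]
-7.826764591593135
[[ 0.49457418 -0.30569365  0.005     ]]
```

Emit:
{"op": "move_arm", "data": {
  "motion": [
    [[1,-0.5,0],[0,0,0.046],0.2],
    [[1,-0.5,0],[0,0,0.046],0.2],
    [[1,-0.5,0],[0,0,0.046],0.2],
    [[1,-0.5,0],[0,0,0.046],0.2],
    [[1,-0.8,0],[0,0,0],0.2],
    [[1,-0.8,0],[0,0,0],0.2],
    [[1,-0.8,0],[0,0,0],0.2],
    [[1,-0.8,0],[0,0,0],0.2],
    [[1,-0.8,0],[0,0,0],0.2],
    [[1,-0.8,0],[0,0,0],0.2],
    [[1,-0.8,0],[0,0,0],0.2],
    [[1,-0.8,0],[0,0,0],0.2]
  ],
  "squeeze": 60
}}

```text
time_s: 1.25
position: [0.4085, -0.3652, 0.2294]
tool_rot: [[0.992, -0.13, -0.002], [-0.13, -0.992, 0.003], [-0.002, -0.003, -1.0]]
ft_force: [-0.2, -0.7, 0.4]
grip_width: 0.0514
```

Emit:
{"op": "move_arm", "data": {
  "motion": [
    [[0.95,-0.87,0.5],[0,0,0],0.2],
    [[0.95,-0.87,0.5],[0,0,0],0.2],
    [[0.95,-0.87,0.5],[0,0,0],0.2],
    [[0.95,-0.87,0.5],[0,0,0],0.2],
    [[0,0,0],[0,0,0],0.2]
  ]
}}

```text
time_s: 1.67
position: [0.4998, -0.3001, 0.1878]
tool_rot: [[0.992, -0.126, -0.0], [-0.126, -0.992, 0.002], [-0.001, -0.002, -1.0]]
ft_force: [0.3, 1.3, -0.1]
grip_width: 0.0513
```

```bash
python3 - <<'E'
from h import *
d=imaging.get_image("wrist"); cv2.imwrite("pics/w1.png",d["img"])
t=imaging.get_image("top"); 
print(readout.observe()["position"],proj(d,[[.494,-.306,.041]]))
E
```

```text
[ 0.49793355 -0.3026039   0.18945057] [[324.09329176 228.01508995]]
```

View pics/w1.png

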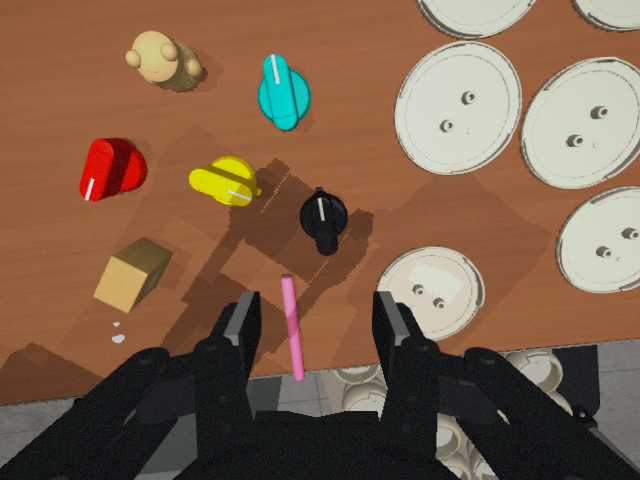

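The black knob is at about (324,216), with its pointer towards the top of the image and roughly in line with the tool's x axis. I'll zoom in to measure it.

```bash
python3 - <<'E'
from h import *
d=imaging.get_image("wrist"); im=d["img"].copy()
im[:]=cv2.convertScaleAbs(im,alpha=3,beta=20); d["img"]=im
crop(d,285,175,80,90,6,"c3.png")
def model(x,y,th):
    c,s=np.cos(np.radians(th)),np.sin(np.radians(th)); R=np.array([[c,-s,0],[s,c,0],[0,0,1]])
    L=[[.028,0,.041],[-.028,0,.041],[0,.010,.041],[0,-.01,.041],[.03,0,.003],[0,0,.041],[0,.024,.010],[0,-.024,.01],[-.018,.01,.041],[-.018,-.01,.041]]
    return np.array(L)@R.T+[x,y,0]
for th in (-3,-6,-9): print(th,((proj(d,model(.494,-.306,th))-[285,175]+.5)*6-.5).round(0).tolist())
E
```

```text
-3 [[203.0, 122.0], [229.0, 485.0], [149.0, 313.0], [284.0, 304.0], [200.0, 66.0], [216.0, 308.0], [67.0, 267.0], [361.0, 246.0], [159.0, 427.0], [291.0, 418.0]]
-6 [[213.0, 121.0], [220.0, 485.0], [149.0, 310.0], [284.0, 307.0], [210.0, 65.0], [216.0, 308.0], [67.0, 260.0], [362.0, 253.0], [152.0, 425.0], [285.0, 422.0]]
-9 [[223.0, 121.0], [210.0, 485.0], [149.0, 306.0], [284.0, 310.0], [220.0, 66.0], [216.0, 308.0], [67.0, 252.0], [361.0, 261.0], [146.0, 421.0], [278.0, 425.0]]
```

View pics/c3.png

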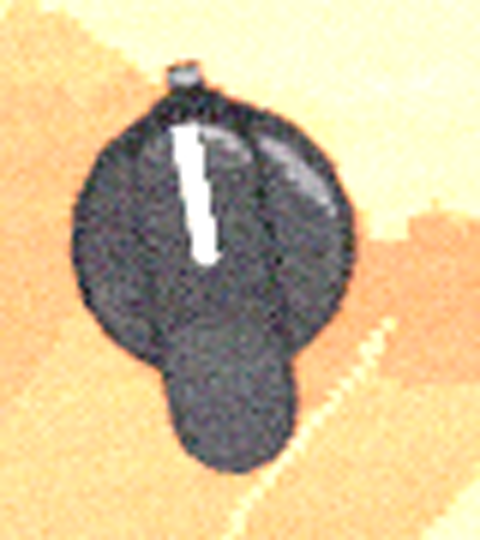

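```bash
python3 - <<'E'
from h import *
from scipy.optimize import least_squares
d=imaging.get_image("wrist"); im=d["img"]
print(readout.observe()["position"],readout.observe()["tool_rot"][:,0])
def R(th): 
    c,s=np.cos(th),np.sin(th); return np.array([[c,-s,0],[s,c,0],[0,0,1]])
L=np.array([[.03,0,.003],[-.028,0,.041],[-.018,.01,.041],[-.018,-.01,.041]])
obs=(np.array([[186,65],[236,471],[166,395],[297,395]])+.5)/6-.5+[285,175]
def res(p):
    q=proj(d,L@R(p[2]).T+[p[0],p[1],0]); e=q-obs; 
    return np.r_[e[0],e[1],e[2,0],e[3,0]]
r=least_squares(res,[.494,-.306,0],x_scale=[.01,.01,.1]); print(r.x,np.degrees(r.x[2]),r.fun)
# white line via threshold
m=(im[175:265,285:365].min(2)>110)&(np.indices((90,80))[0]>18)&(np.indices((90,80))[0]<46)&(np.indices((90,80))[1]>25)&(np.indices((90,80))[1]<38)
ys,xs=np.nonzero(m); print(len(xs)); P=unproj(d,np.c_[xs+285,ys+175],.0415)[:,:2]
vx,vy,x0,y0=cv2.fitLine(P.astype(np.float32),cv2.DIST_HUBER,0,.001,.001).ravel();print(np.degrees(np.arctan2(vy,vx)),x0,y0, P.min(0),P.max(0))
E
```

```text
[ 0.49718527 -0.30386143  0.19032322] [ 0.99149637 -0.13012594  0.00147627]
[ 0.49472883 -0.30666671  0.01155185] 0.6618722979869006 [-0.02880513 -0.77390501  0.47616023  0.78100502 -0.23118657 -0.21339799]
78
2.3187675 0.5121311 -0.30518603 [ 0.50198194 -0.30683123] [ 0.52197851 -0.30346542]
```

Emit:
{"op": "move_arm", "data": {
  "motion": [
    [[-0.12,0.12,0.9],[0,0,-0.036],0.2],
    [[0,0,0.9],[0,0,-0.036],0.2],
    [[0,0,0.9],[0,0,0],0.2],
    [[0,0,0.9],[0,0,0],0.2],
    [[0,0,0.9],[0,0,0],0.2],
    [[0,0,0.9],[0,0,0],0.2],
    [[0,0,0],[0,0,0],0.2],
    [[0,0,0],[0,0,0],0.2]
  ]
}}

```text
time_s: 2.53
position: [0.4899, -0.3164, 0.0853]
tool_rot: [[1.0, 0.015, 0.01], [0.015, -1.0, -0.012], [0.009, 0.012, -1.0]]
ft_force: [0.2, 0.4, 0.2]
grip_width: 0.0517
```

```bash
python3 - <<'E'
from h import *
d=imaging.get_image("wrist"); im=d["img"].copy()
s=readout.observe();print(s["position"],s["tool_rot"].round(4))
d["img"]=cv2.convertScaleAbs(im,alpha=2,beta=20)
crop(d,220,180,200,220,2.7,"c4.png")
E
```

```text
[ 0.48982805 -0.31636332  0.08534628] [[ 0.9998  0.0151  0.0095]
 [ 0.0152 -0.9998 -0.0116]
 [ 0.0094  0.0117 -0.9999]]
```

View pics/c4.png

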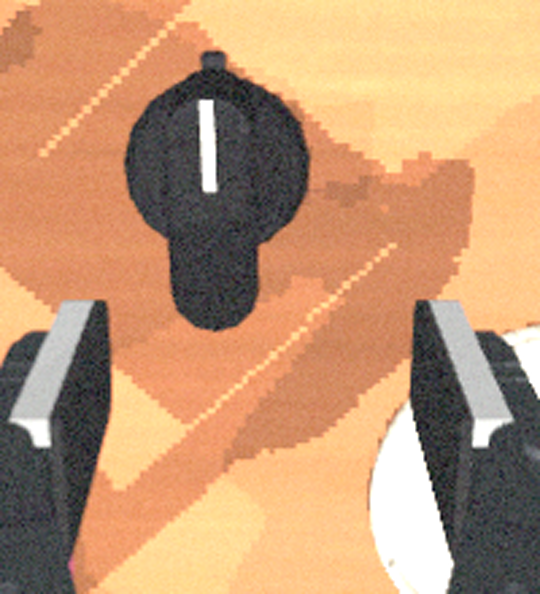

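```bash
cat >> h.py <<'E'
def Rz(th):
    c,s=np.cos(th),np.sin(th); return np.array([[c,-s,0],[s,c,0],[0,0,1]])
def go(p,heading):
    s=readout.observe(); R=s["tool_rot"]; x=s["position"]
    c,h=np.cos(np.radians(heading)),np.sin(np.radians(heading))
    T=np.array([[c,h,0],[h,-c,0],[0,0,-1.]])
    rv=cv2.Rodrigues(R.T@T)[0].ravel()
    print("t",s["time_s"],"pos",x.round(4),"f",s["ft_force"].round(1),"w",round(s["grip_width"],4)); print("shift rows",(R.T@(np.array(p)-x)/.02).round(3),"rot",(np.degrees(rv)/120).round(4))
E
python3 - <<'E'
from h import *
from scipy.optimize import least_squares
d=imaging.get_image("wrist")
L=np.array([[.03,0,.003],[-.028,0,.041],[-.018,.01,.041],[-.018,-.01,.041],[0,.024,.010],[0,-.024,.01]])
obs=(np.array([[213,53],[216,330],[170,280],[258,280],[125,160],[308,160]])+.5)/2.7-.5+[220,180]
def res(p):
    e=proj(d,L@Rz(p[2]).T+[p[0],p[1],0])-obs; return np.r_[e[0],e[1],e[2:,0]]
r=least_squares(res,[.494,-.306,0],x_scale=[.01,.01,.1]); print(r.x,np.degrees(r.x[2]),r.fun.round(2))
go([r.x[0],r.x[1],.014],np.degrees(r.x[2]))
E
```

```text
[ 0.49491333 -0.3060345   0.03695682] 2.117470011730458 [-0.02 -0.94 -0.03  1.05 -0.05  0.28 -1.57  1.37]
t 2.6333 pos [ 0.4902 -0.3163  0.0858] f [-0.4 -0.5  0.4] w 0.0514
shift rows [ 0.206 -0.552  3.583] rot [ 0.0059 -0.0048 -0.0102]
```

Emit:
{"op": "move_arm", "data": {
  "motion": [
    [[0.2,-0.55,0.3],[0.006,-0.005,-0.01],0.2],
    [[0,0,0.8],[0,0,0],0.2],
    [[0,0,0.8],[0,0,0],0.2],
    [[0,0,0.3],[0,0,0],0.2],
    [[0,0,0],[0,0,0],0.2]
  ]
}}

```text
time_s: 3.05
position: [0.4969, -0.3047, 0.0452]
tool_rot: [[0.999, 0.041, 0.005], [0.041, -0.999, -0.004], [0.005, 0.004, -1.0]]
ft_force: [-0.3, -0.3, -0.3]
grip_width: 0.0512
```

```bash
python3 - <<'E'
from h import *
go([.495,-.306,.014],2)
print(readout.observe()["tool_rot"].round(4))
E
```

```text
t 3.05 pos [ 0.4969 -0.3047  0.0452] f [-0.3 -0.3 -0.3] w 0.0512
shift rows [-0.107  0.053  1.559] rot [ 0.002  -0.0023  0.003 ]
[[ 0.9991  0.0411  0.0051]
 [ 0.0411 -0.9991 -0.004 ]
 [ 0.0049  0.0042 -1.    ]]
```

Emit:
{"op": "move_arm", "data": {
  "motion": [
    [[-0.1,0.05,0.6],[0.002,-0.002,0.003],0.2],
    [[0,0,0.6],[0,0,0],0.2],
    [[0,0,0.3],[0,0,0],0.2],
    [[0,0,0],[0,0,0],0.2]
  ]
}}

```text
time_s: 3.38
position: [0.4962, -0.3061, 0.0154]
tool_rot: [[0.999, 0.036, 0.003], [0.036, -0.999, -0.002], [0.003, 0.002, -1.0]]
ft_force: [0.0, 0.4, 0.5]
grip_width: 0.0513
```

```bash
python3 - <<'E'
from h import *
go([.495,-.306,.0145],2)
E
```

```text
t 3.3833 pos [ 0.4962 -0.3061  0.0154] f [0.  0.4 0.5] w 0.0513
shift rows [-0.062 -0.006  0.045] rot [ 0.0009 -0.0013  0.0003]
```

Emit:
{"op": "move_arm", "data": {
  "motion": [
    [[-0.05,0,0.03],[0.001,-0.001,0],-1],
    [[0,0,0],[0,0,0],-1],
    [[0,0,0],[0,0,0],-1],
    [[0,0,0],[0,0,0],-1],
    [[0,0,0],[0,0,0],-1],
    [[0,0,0],[0,0,0],-1]
  ],
  "squeeze": 60
}}

```text
time_s: 3.88
position: [0.4958, -0.3069, 0.0168]
tool_rot: [[0.999, 0.035, 0.002], [0.035, -0.999, -0.001], [0.002, 0.002, -1.0]]
ft_force: [0.2, -0.3, -0.7]
grip_width: 0.0185
```

```bash
python3 - <<'E'
from h import *
go([.495,-.306,.0145],2)
d=imaging.get_image("wrist"); im=d["img"].copy()
d["img"]=cv2.convertScaleAbs(im,alpha=2,beta=20)
crop(d,220,180,200,220,2.7,"c5.png")
E
```

```text
t 3.8833 pos [ 0.4958 -0.3069  0.0168] f [ 0.2 -0.3 -0.7] w 0.0185
shift rows [-0.039 -0.048  0.113] rot [ 0.0007 -0.0011  0.0002]
```

View pics/c5.png

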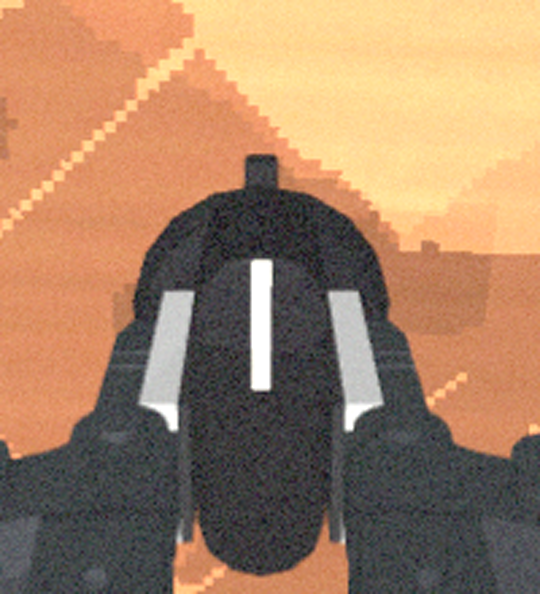

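```bash
cat > fit.py <<'E'
from h import *
from scipy.optimize import least_squares
E
python3 - <<'E'
from fit import *
d=imaging.get_image("wrist")
L=np.array([[.03,0,.003],[-.028,0,.041],[0,.024,.01],[0,-.024,.01]])
obs=(np.array([[261,155],[262,574],[135,290],[390,290]])+.5)/2.7-.5+[220,180]
def res(p):
    e=proj(d,L@Rz(p[2]).T+[p[0],p[1],p[3]])-obs; return np.r_[e[0],e[1],e[2:,0],(p[3])*300]
r=least_squares(res,[.494,-.306,0,0],x_scale=[.01,.01,.1,.01]); print(r.x,np.degrees(r.x[2]),r.fun.round(2))
s=readout.observe(); print(s["tool_rot"].T@(np.array([r.x[0],r.x[1],0])-s["position"]),s["position"])
go([.496,-.307,.12],2)
E
```

```text
[ 0.49419226 -0.3072541   0.03788882 -0.00125568] 2.1708694070801324 [ 0.21  0.61  0.21 -0.53 -1.38  0.92 -0.38]
[-0.00164016  0.00030648  0.01664072] [ 0.49578378 -0.30686814  0.01664379]
t 3.9833 pos [ 0.4958 -0.3069  0.0166] f [ 0.6  0.  -0.9] w 0.0188
shift rows [ 0.022  0.014 -5.168] rot [ 0.0007 -0.001   0.0003]
```

Emit:
{"op": "move_arm", "data": {
  "motion": [
    [[0,0,-0.3],[0,0,0],-1],
    [[0,0,-0.6],[0,0,0],-1],
    [[0,0,-1],[0,0,0],-1],
    [[0,0,-1],[0,0,0],-1],
    [[0,0,-1],[0,0,0],-1],
    [[0,0,-1],[0,0,0],-1],
    [[0,0,-1],[0,0,0],-1],
    [[0,0,-1],[0,0,0],-1],
    [[0,0,-0.7],[0,0,0],-1]
  ]
}}

```text
time_s: 4.73
position: [0.4938, -0.3051, 0.1751]
tool_rot: [[0.999, 0.035, -0.004], [0.035, -0.999, 0.004], [-0.003, -0.004, -1.0]]
ft_force: [-0.3, 0.2, -0.5]
grip_width: 0.0191
```

```bash
python3 - <<'E'
from fit import *
go([.504,.03,.165],13)
d=imaging.get_image("scene"); crop(d,260,200,200,160,4,"s2.png")
d=imaging.get_image("wrist"); im=d["img"].copy()
d["img"]=cv2.convertScaleAbs(im,alpha=2,beta=20)
crop(d,220,180,200,220,2.7,"c6.png")
E
```

```text
t 4.7333 pos [ 0.4938 -0.3051  0.1751] f [-0.3  0.2 -0.5] w 0.0191
shift rows [  1.102 -16.726   0.576] rot [-0.0022  0.0014 -0.0914]
```

View pics/c6.png

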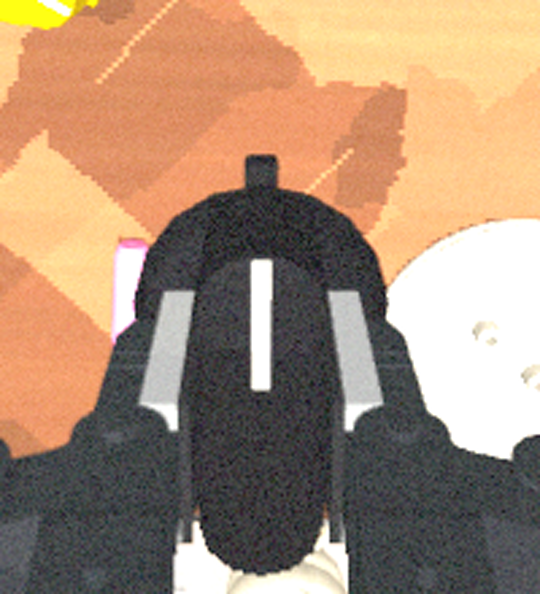

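View pics/s2.png

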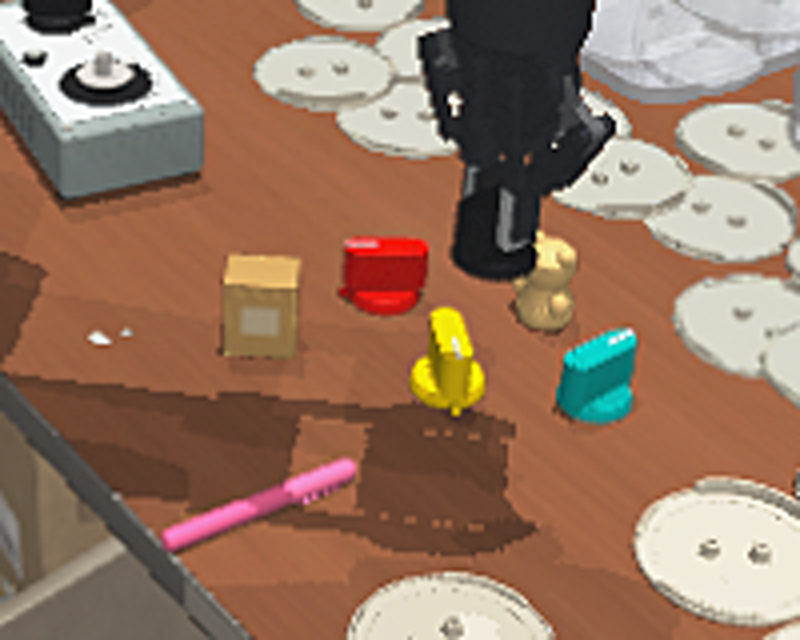

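Emit:
{"op": "move_arm", "data": {
  "motion": [
    [[0.2,-0.5,0],[-0.001,0.001,-0.046],-1],
    [[0.2,-0.97,0],[-0.001,0,-0.046],-1],
    [[0.25,-1,0],[0,0,0],-1],
    [[0.25,-1,0],[0,0,0],-1],
    [[0.25,-1,0],[0,0,0],-1],
    [[0.25,-1,0],[0,0,0],-1],
    [[0.25,-1,0],[0,0,0],-1],
    [[0.25,-1,0],[0,0,0],-1],
    [[0.25,-1,0],[0,0,0],-1],
    [[0.25,-1,0],[0,0,0],-1],
    [[0.25,-1,0],[0,0,0],-1],
    [[0.25,-1,0],[0,0,0],-1]
  ]
}}

```text
time_s: 5.83
position: [0.4961, -0.0604, 0.1649]
tool_rot: [[0.973, 0.229, -0.013], [0.229, -0.973, 0.006], [-0.012, -0.009, -1.0]]
ft_force: [-0.0, -0.1, -1.2]
grip_width: 0.0191
```

```bash
python3 - <<'E'
from fit import *
go([.504,.03,.165],13)
E
```

```text
t 5.8333 pos [ 0.4961 -0.0604  0.1649] f [-0.  -0.1 -1.2] w 0.0191
shift rows [ 1.422 -4.308  0.014] rot [-0.0041  0.0056  0.0022]
```

Emit:
{"op": "move_arm", "data": {
  "motion": [
    [[0.35,-1,0],[-0.004,0.0055,0.002],-1],
    [[0.35,-1,0],[0,0,0],-1],
    [[0.35,-1,0],[0,0,0],-1],
    [[0.35,-0.9,0],[0,0,0],-1],
    [[0,0,0],[0,0,0],-1],
    [[0,0,0],[0,0,0],-1],
    [[0,0,0],[0,0,0],-1]
  ]
}}

```text
time_s: 6.42
position: [0.5016, 0.0301, 0.159]
tool_rot: [[0.973, 0.229, -0.011], [0.229, -0.973, 0.003], [-0.01, -0.005, -1.0]]
ft_force: [0.1, -0.3, -0.5]
grip_width: 0.019
```

```bash
python3 - <<'E'
from fit import *
go([.504,.134,.165],13.4)
d=imaging.get_image("wrist"); cv2.imwrite("pics/w3.png",d["img"])
print(proj(d,[[.504,.134,.07]]))
import pickle; pickle.dump(d,open("w3.pkl","wb"))
E
```

```text
t 6.4167 pos [0.5016 0.0301 0.159 ] f [ 0.1 -0.3 -0.5] w 0.019
shift rows [ 1.306 -5.029 -0.285] rot [-0.0026  0.0047 -0.0012]
[[172.2166837  206.74047713]]
```

View pics/w3.png

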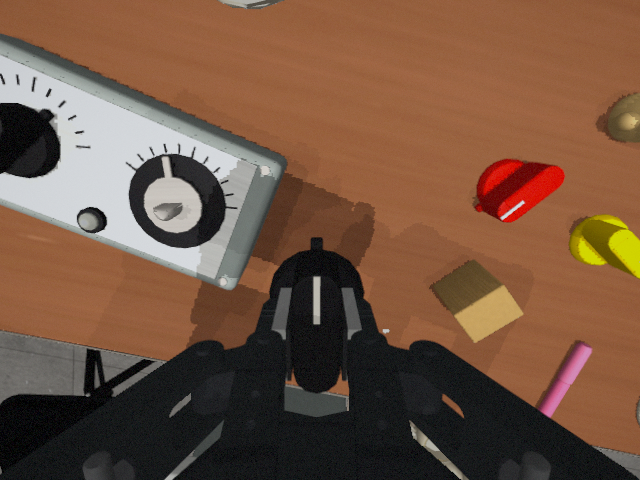

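The shoulder disc is at about (172,205), with the tab towards (167,165). Next I'll fit it precisely.

```bash
python3 - <<'E'
from fit import *
import pickle
d=pickle.load(open("w3.pkl","rb")); im=d["img"]
crop(d,120,140,115,115,6,"c7.png")
g=im.max(2)
_,m=cv2.threshold(g,110,255,cv2.THRESH_BINARY)
n,lab,st,cen=cv2.connectedComponentsWithStats(m)
l=lab[190,160]; print(l,st[l],cen[l])
mm=(lab==l).astype(np.uint8)
cs,_=cv2.findContours(mm,cv2.RETR_EXTERNAL,cv2.CHAIN_APPROX_NONE)
c=max(cs,key=len)[:,0].astype(float)
P=unproj(d,c,.070)[:,:2]
def res(p): 
    r=np.hypot(*(P-p[:2]).T); return np.clip(r-p[2],-.003,.003)
r=least_squares(res,[.504,.134,.02],loss="soft_l1",f_scale=.0005,x_scale=.01); print(r.x)
rr=np.hypot(*(P-r.x[:2]).T); t=P[(rr>.0225)&(rr<.035)]; print(len(t),t.mean(0),rr.max())
v=t-r.x[:2]; print(np.degrees(np.arctan2(v[:,1],v[:,0])).round(1), np.degrees(np.arctan2(*(v.mean(0)[[1,0]]))))
E
```

```text
5 [ 144  156   58   77 2514] [171.92800318 201.68735084]
[0.50530853 0.1340023  0.01959108]
37 [0.53272574 0.14102194] 0.0331270268345856
[16.2 17.6 17.9 18.1 18.4 18.7 19.  19.3 18.3 18.7 19.  19.3 19.7 20.1
 18.9 19.3 19.7  9.6  9.5  9.4  9.2  9.1  9.  10.4 10.3 10.1 10.   9.9
  9.8 11.  10.9 10.7 10.6 11.7 12.8 13.9 15.1] 14.360971907961858
```

View pics/c7.png

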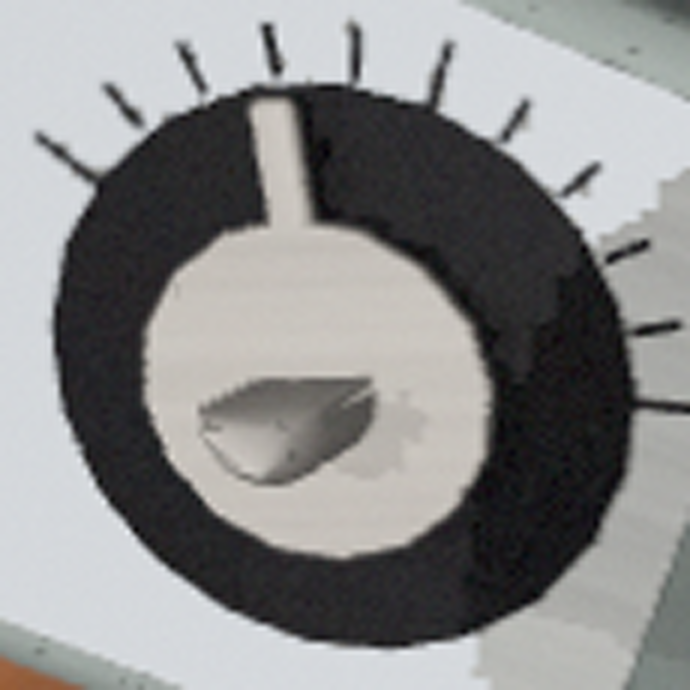

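```bash
python3 - <<'E'
from fit import *
go([.5066,.1343,.13],14.4)
E
```

```text
t 6.4667 pos [0.5016 0.0298 0.159 ] f [ 0.3 -0.3 -1.2] w 0.0189
shift rows [ 1.455 -5.02   1.462] rot [-0.0026  0.0048 -0.0097]
```

Emit:
{"op": "move_arm", "data": {
  "motion": [
    [[0.25,-0.9,0.2],[-0.0026,0.0048,-0.0097],-1],
    [[0.25,-0.9,0.2],[0,0,0],-1],
    [[0.25,-0.9,0.2],[0,0,0],-1],
    [[0.25,-0.9,0.2],[0,0,0],-1],
    [[0.25,-0.9,0.2],[0,0,0],-1],
    [[0,-0.3,0.2],[0,0,0],-1],
    [[0,0,0],[0,0,0],-1],
    [[0,0,0],[0,0,0],-1]
  ]
}}

```text
time_s: 7.13
position: [0.5033, 0.1249, 0.1325]
tool_rot: [[0.971, 0.239, -0.001], [0.239, -0.971, -0.002], [-0.001, 0.002, -1.0]]
ft_force: [-0.4, -0.5, -0.3]
grip_width: 0.0186
```

```bash
python3 - <<'E'
from fit import *
go([.5066,.1343,.112],14.4)
E
```

```text
t 7.1333 pos [0.5033 0.1249 0.1325] f [-0.4 -0.5 -0.3] w 0.0186
shift rows [ 0.274 -0.42   1.026] rot [ 0.0008  0.0005 -0.0048]
```

Emit:
{"op": "move_arm", "data": {
  "motion": [
    [[0.27,-0.42,0.4],[0.0008,0.0005,-0.0048],-1],
    [[0,0,0.4],[0,0,0],-1],
    [[0,0,0],[0,0,0],-1],
    [[0,0,0],[0,0,0],-1],
    [[0,0,0],[0,0,0],-1]
  ]
}}

```text
time_s: 7.55
position: [0.5075, 0.1317, 0.1148]
tool_rot: [[0.969, 0.246, -0.0], [0.246, -0.969, -0.0], [-0.0, 0.0, -1.0]]
ft_force: [0.0, -0.0, -1.6]
grip_width: 0.0187
```

```bash
python3 - <<'E'
from fit import *
go([.5066,.1343,.110],14.4)
d=imaging.get_image("wrist"); cv2.imwrite("pics/w4.png",cv2.convertScaleAbs(d["img"],alpha=1.6,beta=10))
d=imaging.get_image("top"); crop(d,190,195,120,90,6,"t4.png")
E
```

```text
t 7.55 pos [0.5075 0.1317 0.1148] f [ 0.  -0.  -1.6] w 0.0187
shift rows [-0.01  -0.138  0.238] rot [ 0.0002  0.0001 -0.0014]
```

View pics/w4.png

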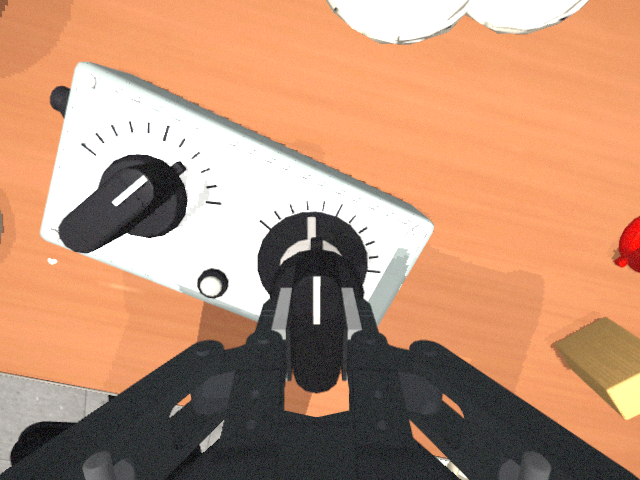

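```bash
python3 - <<'E'
from fit import *
d=imaging.get_image("wrist")
im=d["img"].copy(); crop(d,270,195,90,75,8,"c8.png")
th=np.radians(14.4); c=np.array([.5053,.134,.07]); x=np.array([np.cos(th),np.sin(th),0])
y=np.array([-x[1],x[0],0])
p=proj(d,[c+.033*x+.0025*y,c+.033*x-.0025*y,c+.022*x+.0025*y,c+.022*x-.0025*y,c+.02*y,c-.02*y]); print(((p-[270,195]+.5)*8-.5).round())
E
```

```text
[[297. 177.]
 [367. 177.]
 [299. 324.]
 [368. 324.]
 [ 69. 605.]
 [602. 604.]]
```

View pics/c8.png

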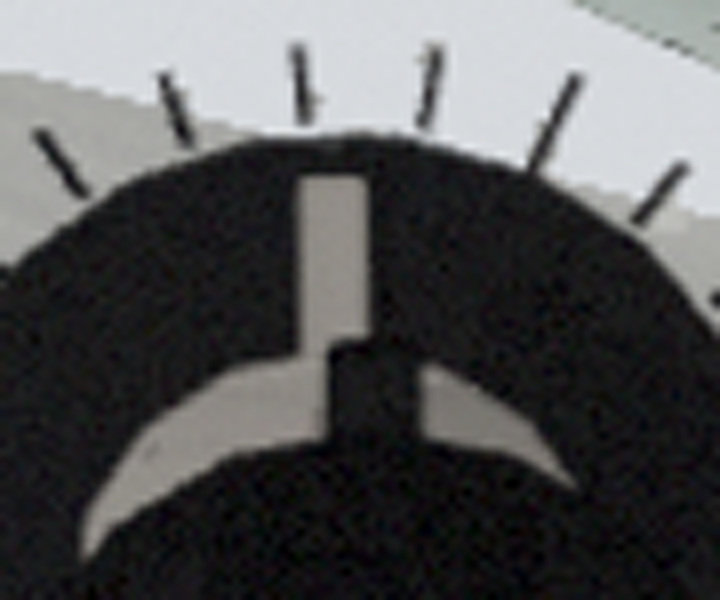

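```bash
python3 - <<'E'
from fit import *
d=imaging.get_image("wrist"); s=readout.observe()
p=(np.array([[373,343],[290,900]])+.5)/8-.5+[270,195]
for dz in (0,.003,.006):
    print(dz,(unproj(d,p[:1],s["position"][2]-.0166+dz)-s["position"])@s["tool_rot"])
go([.5066,.1343,.1060],14.4)
E
```

```text
0 [[0.027942   0.00015462 0.01662097]]
0.003 [[0.02890061 0.00015641 0.01362168]]
0.006 [[0.02985923 0.00015819 0.0106224 ]]
t 7.75 pos [0.5076 0.1319 0.1152] f [-0.5  0.4 -0.6] w 0.019
shift rows [-0.021 -0.128  0.461] rot [ 0.0003 -0.0004 -0.0013]
```

Emit:
{"op": "move_arm", "data": {
  "motion": [
    [[-0.03,-0.13,0.1],[0,0,-0.001],-1],
    [[0,0,0.1],[0,0,0],-1],
    [[0,0,0.0],[0,0,0],-1],
    [[0,0,0.0],[0,0,0],-1]
  ]
}}

```text
time_s: 8.08
position: [0.5064, 0.1346, 0.1113]
tool_rot: [[0.969, 0.248, 0.002], [0.248, -0.969, -0.0], [0.002, 0.001, -1.0]]
ft_force: [0.3, 0.1, -0.7]
grip_width: 0.0188
```

```bash
python3 - <<'E'
from fit import *
go([.5063,.1343,.1000],14.4)
E
```

```text
t 8.0833 pos [0.5064 0.1346 0.1113] f [ 0.3  0.1 -0.7] w 0.0188
shift rows [-0.007  0.012  0.565] rot [ 0.0004 -0.0008 -0.0001]
```

Aligned. The knob's underside is at about 95 mm and the shaft top at 88 mm, so I'll descend onto the shaft.

Emit:
{"op": "move_arm", "data": {
  "motion": [
    [[0,0.01,0.2],[0,-0.001,0],-1],
    [[0,0,0.2],[0,0,0],-1],
    [[0,0,0.15],[0,0,0],-1],
    [[0,0,0],[0,0,0],-1]
  ]
}}

```text
time_s: 8.42
position: [0.5064, 0.1344, 0.0992]
tool_rot: [[0.969, 0.249, -0.0], [0.249, -0.969, -0.001], [-0.0, 0.001, -1.0]]
ft_force: [0.2, 0.5, 0.1]
grip_width: 0.0192
```

```bash
python3 - <<'E'
from fit import *
go([.5063,.1343,.0866],14.4)
E
```

```text
t 8.4167 pos [0.5064 0.1344 0.0992] f [0.2 0.5 0.1] w 0.0192
shift rows [-0.005  0.004  0.628] rot [ 0.0004  0.0002 -0.    ]
```

Emit:
{"op": "move_arm", "data": {
  "motion": [
    [[0,0,0.2],[0,0,0],-1],
    [[0,0,0.2],[0,0,0],-1],
    [[0,0,0.1],[0,0,0],-1],
    [[0,0,0],[0,0,0],-1]
  ]
}}

```text
time_s: 8.75
position: [0.5063, 0.1343, 0.0877]
tool_rot: [[0.969, 0.249, -0.001], [0.249, -0.969, -0.001], [-0.001, 0.001, -1.0]]
ft_force: [-0.5, -0.5, -0.7]
grip_width: 0.0191
```

```bash
python3 - <<'E'
from fit import *
go([.5063,.1343,.0866],14.4)
E
```

```text
t 8.75 pos [0.5063 0.1343 0.0877] f [-0.5 -0.5 -0.7] w 0.0191
shift rows [0.002 0.003 0.054] rot [ 0.0003  0.0006 -0.0001]
```

Emit:
{"op": "move_arm", "data": {
  "motion": [
    [[0,0,0.08],[0,0,0],-1],
    [[0,0,0.1],[0,0,0],-1],
    [[0,0,0.1],[0,0,0],-1]
  ]
}}

```text
time_s: 9.0
position: [0.5064, 0.1343, 0.0823]
tool_rot: [[0.969, 0.249, -0.0], [0.249, -0.969, -0.001], [-0.001, 0.001, -1.0]]
ft_force: [-1.5, -1.1, 5.2]
grip_width: 0.019
```

Emit:
{"op": "move_arm", "data": {
  "motion": [
    [[0,0,0.1],[0,0,0],-1],
    [[0,0,0.1],[0,0,0],-1]
  ]
}}

```text
time_s: 9.17
position: [0.5065, 0.1344, 0.0792]
tool_rot: [[0.969, 0.249, 0.001], [0.249, -0.969, -0.001], [0.0, 0.001, -1.0]]
ft_force: [-7.6, -0.3, 28.1]
grip_width: 0.0187
```

Emit:
{"op": "move_arm", "data": {
  "motion": [
    [[0,0,0.03],[0,0,0],-1],
    [[0,0,0.03],[0,0,0],-1],
    [[0,0,0.03],[0,0,0],-1]
  ]
}}

```text
time_s: 9.42
position: [0.5064, 0.1344, 0.0796]
tool_rot: [[0.969, 0.249, 0.002], [0.249, -0.969, -0.001], [0.002, 0.002, -1.0]]
ft_force: [-2.4, -0.3, 6.7]
grip_width: 0.0189
```

```bash
python3 - <<'E'
from fit import *
go([.5063,.1343,.0806],14.4)
d=imaging.get_image("wrist"); cv2.imwrite("pics/w5.png",cv2.convertScaleAbs(d["img"],alpha=1.6,beta=10))
d=imaging.get_image("scene"); crop(d,150,180,160,120,5,"s5.png")
print(readout.observe()["ft_force"])
E
```

```text
t 9.4167 pos [0.5064 0.1344 0.0796] f [-2.4 -0.3  6.7] w 0.0189
shift rows [-0.005  0.002 -0.051] rot [ 0.0009 -0.001   0.0001]
[-3.21519013  0.2146358   8.35892391]
```

View pics/w5.png

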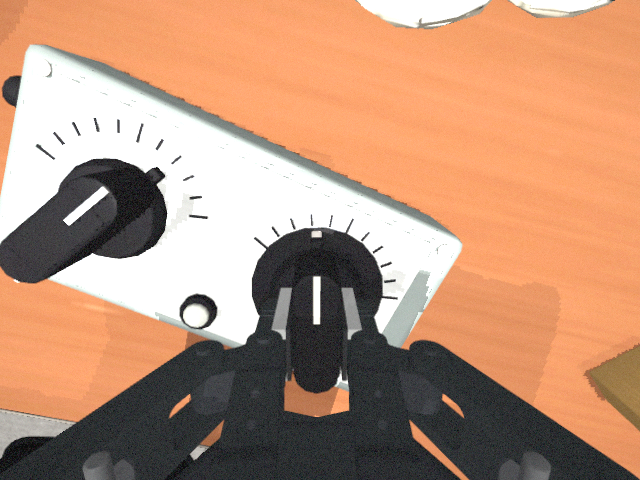

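View pics/s5.png

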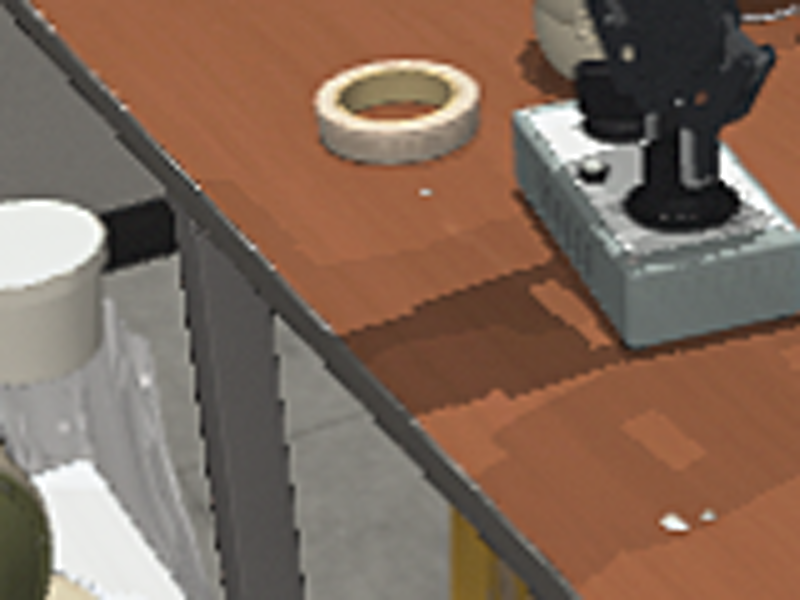

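Emit:
{"op": "move_arm", "data": {
  "motion": [
    [[0,0,0.05],[0.001,-0.001,0],-1],
    [[0,0,0.08],[0,0,0],-1],
    [[0,0,0.08],[0,0,0],-1]
  ],
  "squeeze": 90
}}

```text
time_s: 9.77
position: [0.5065, 0.1344, 0.0794]
tool_rot: [[0.968, 0.249, 0.003], [0.249, -0.968, -0.0], [0.003, 0.001, -1.0]]
ft_force: [-7.6, -1.3, 21.4]
grip_width: 0.0184
```

```bash
python3 - <<'E'
from fit import *
d=imaging.get_image("wrist"); s=readout.observe()
d2=imaging.get_image("wrist")
d2["img"]=cv2.convertScaleAbs(d2["img"],alpha=1.6,beta=10)
crop(d2,280,215,80,80,8,"c9.png")
th=np.radians(14.4); x=np.array([np.cos(th),np.sin(th),0]); y=np.array([-x[1],x[0],0])
f=lambda p:((p-[280,215]+.5)*8-.5).round().tolist()
for z in (.070,.067,.064): 
    c=np.array([.5053,.134,z]); print(z,f(proj(d2,[c+.033*x+.0025*y,c+.033*x-.0025*y])), "ptr",f(proj(d2,[c+.03*x+[0,0,.006]])))
go([.5063,.1343,.0806],14.4)
E
```

```text
0.07 [[250.0, 158.0], [335.0, 159.0]] ptr [[293.0, 240.0]]
0.067 [[251.0, 144.0], [334.0, 144.0]] ptr [[293.0, 223.0]]
0.064 [[252.0, 130.0], [334.0, 130.0]] ptr [[293.0, 207.0]]
t 9.8667 pos [0.5065 0.1344 0.0794] f [-6.9 -1.  18.5] w 0.0181
shift rows [-0.01   0.001 -0.059] rot [ 0.0005 -0.0014  0.0004]
```

View pics/c9.png

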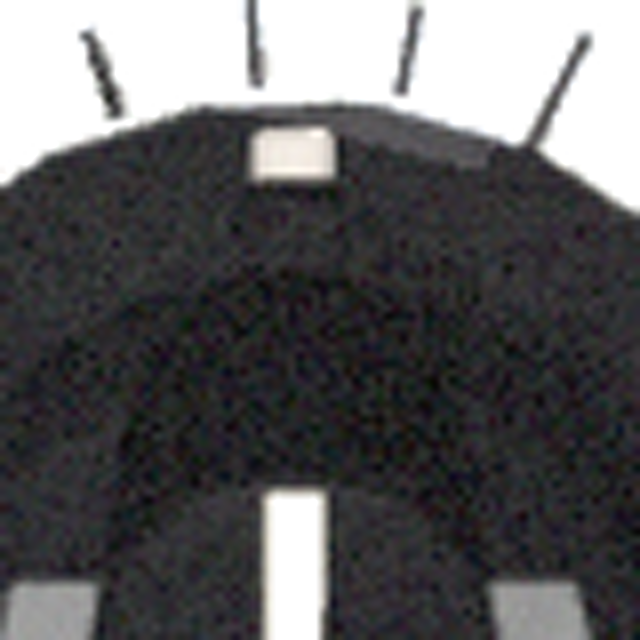

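Emit:
{"op": "move_arm", "data": {
  "motion": [
    [[-0.02,0,0.08],[0,-0.001,0],-1],
    [[0,0,0.09],[0,0,0],-1]
  ]
}}

```text
time_s: 10.03
position: [0.5065, 0.1344, 0.0794]
tool_rot: [[0.968, 0.25, 0.005], [0.25, -0.968, -0.001], [0.004, 0.002, -1.0]]
ft_force: [-8.3, -1.2, 21.8]
grip_width: 0.0187
```

```bash
python3 - <<'E'
from fit import *
for i in range(4):
    imaging.get_image("top"); go([.5063,.1343,.0806],14.4)
d=imaging.get_image("top"); cv2.imwrite("pics/t6.png",d["img"])
E
```

```text
t 10.0833 pos [0.5065 0.1343 0.0794] f [-6.7 -0.3 19. ] w 0.0185
shift rows [-0.008  0.    -0.06 ] rot [ 0.001  -0.0021  0.0005]
t 10.1333 pos [0.5064 0.1344 0.0794] f [-6.7 -0.4 19.3] w 0.0186
shift rows [-0.008  0.001 -0.061] rot [ 0.0009 -0.0021  0.0005]
t 10.1833 pos [0.5065 0.1344 0.0794] f [-6.5 -0.1 18.7] w 0.0186
shift rows [-0.009  0.001 -0.06 ] rot [ 0.0009 -0.0021  0.0005]
t 10.2333 pos [0.5065 0.1344 0.0794] f [-5.7 -0.3 19. ] w 0.0183
shift rows [-0.008  0.001 -0.06 ] rot [ 0.0009 -0.0021  0.0005]
```

View pics/t6.png

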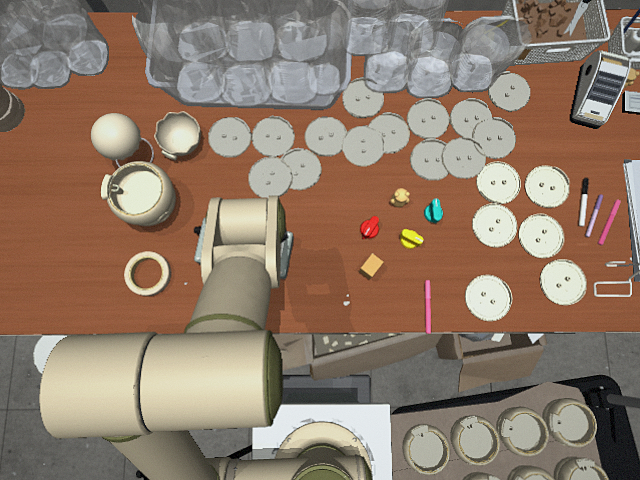

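The push is steady at about 19 N, above the 9 N spring, and every bystander is where it started. I'm handing the job in.

```bash
python3 -c "
from rig import job
print(job.close_job())"
```

```text
the job is handed in; nothing more can be done
None
```

The knob is on the shaft and pressed to the bottom stop. I handed the job in at about 10.2 s with the fingers still gripping it and pushing down.

- **Grasp and fit:** I took the black knob by its grip bar and turned it to about 14.4° to match the index tab. It slid down the shaft with no noticeable force until it reached the shoulder.
- **Alignment:** in the last wrist picture the tab and the knob's white line fall on the same column.
- **Depth:** the tab tip appears at about 64 mm above the table, which is the full 6 mm of travel.
- **Push:** it holds steady at about 19 N, more than the 9 N spring. About 6 N of sideways force remained.
- **Other things:** nothing else looks moved in the last top picture.
- **One disagreement:** the tool ended about 1.2 mm lower than I worked out for the bottom stop. Either the knob slid slightly in the fingers or the calibration is off by that much.

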